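# Nudge a specimen carrier home against its hidden depth stop

### The job

Take the square tapping bar from its wooden rest and, pushing only with the bar, gently nudge the specimen carrier further into its holder until its nose has met the depth stop hidden under the hood, without forcing the stop out of its setting. Then lay the bar back in the notches of its rest, leaving the carrier seated on the stop and the petri dish, vial and tweezers where they are.

Things in the scene. Friction and masses are not known exactly. Their poses are not given: they have to be found in the camera images.
- holder: fixed aluminium specimen holder: base 180 x 82 x 12 mm, two 28 mm high cheeks on it, a 37 mm slot between them, and over its far 100 mm a grey flat hood (top 46 mm above the bench). Origin: centre of the base's underside, on the bench. x axis: the way the carrier slides in, along the slot. A spring pad in the left cheek grips the carrier: it stays where it is pushed; sliding it takes 4 to 11 N
- holder_mouth (a point): centre of the open end of the slot, 70 mm before the holder's origin, 25 mm above the bench; the hood begins 60 mm further in
- end_block: aluminium block closing the hooded end, fixed 98 mm beyond the holder's origin; the depth stop is inside. The stop's depth differs each time and cannot be seen: the carrier has 10 to 55 mm to go. The stop's nose is a 10 mm wide pin standing 6 mm proud, sprung with 1.5 to 2.5 N, which the carrier pushes in; once it is in, the stop is solid and the push rises steeply
- depth_stop (a joint): how far the depth stop has been driven back from its setting, in m: 0 at the start. It is clamped by friction only: it slips at 20 N and should not be loaded by more than 17 N (on top of the force that slides the carrier)
- carrier: loose steel specimen carrier, 120 x 36 x 26 mm, 0.4 kg, lying in the slot 12 mm above the bench, its nose already under the hood, its tail out of the mouth. Origin: centre of its underside; x axis towards the nose. A pale resin cylinder 29 mm across stands on it 36 mm behind the origin, top 47 mm above the carrier's underside
- carrier_tail (a point): centre of the carrier's flat tail face, the face to push: 60 mm behind the carrier's origin, 25 mm above the bench. The face is 36 mm wide and 26 mm high
- bar: loose tapping bar, square aluminium 18 x 18 x 170 mm with a plastic tip, 0.15 kg, lying in its rest. Origin: centre of its underside at mid-length; x axis along the bar to the plastic tip. Grasp it across its width (y) at mid-length
- bar_tip (a point): centre of the plastic tip's end face, 85 mm ahead of the bar's origin and 9 mm above its underside
- bar_rest: fixed wooden rest: base 120 x 44 x 6 mm with two notched cradles 12 mm thick, 50 mm before and behind its origin, 31 mm high. Origin: centre of the underside, on the bench; x axis along the bar. The bar's underside lies on the notch floors, 19 mm above the bench; the notches are flared, about 22 mm wide at the floor and 32 mm at the top
- petri: bystander: round petri dish 88 mm across, 16 mm high, to the right of the holder; origin at its underside
- vial: bystander: upright white vial 27 mm across, 85 mm high, to the right of the holder; origin at its underside
- tweezers: bystander: steel tweezers 150 mm long, lying beyond the bar's rest; origin at the middle of the underside
There are look-alikes about, which are no part of the job. Of the things shaped like the bar, the aluminium one is meant.

How it is judged (in metres and radians):
On the way, in this order (a step that is already met when the one before it is completed fails the run):
1. the bar is lifted out of its rest (z of bar in the frame of bar_rest above 0.033 m), for 0.1 s.
2. the carrier's nose, pushed by the bar, has met the depth stop (contact force between carrier and end_block above 0.7 N and contact force between bar and carrier above 0.5 N), for 0.02 s.
At the end, for the whole second after the job is handed in: The carrier lies still and straight in the slot (0.05 rad, not lifted), its nose pressing on the depth stop (over 0.7 N), the stop driven back less than 2 mm; the bar lies still in both notches of its rest (within 30 mm of its centre, underside 17 to 22 mm above the bench) (contact force between carrier and end_block above 0.7 N and value of joint depth_stop below 0.002 m and z of carrier in the frame of holder below 0.014 m and angle between the x axis of carrier and the x axis of holder, either way round below 0.05 rad and linear speed of carrier below 0.005 m/s and horizontal distance between bar and bar_rest below 0.03 m and z of bar in the frame of bar_rest between 0.017 and 0.022 m and angle between the x axis of bar and the x axis of bar_rest, either way round below 0.08 rad and linear speed of bar below 0.01 m/s); the robot touches nothing.
It fails at once if the depth stop is pressed with more than 17 N (contact force between carrier and end_block above 17 N).
It fails at once if the depth stop is driven 2 mm or more out of its setting (value of joint depth_stop above 0.002 m).
It fails at once if the carrier is pushed with the fingers or the arm instead of the bar (contact force between the arm and carrier above 1 N).
It fails at once if the carrier is hit or shoved hard: moves faster than 0.08 m/s (linear speed of carrier above 0.08 m/s).
It fails at once if a bystander (petri dish, vial, tweezers) is moved by more than 15 mm (distance of any of petri, vial, tweezers from where it was at the start of the episode above 0.015 m).
It also fails if it takes over 67 s, if anything falls off the work surface, if the arm or the gripper's body presses on something with over 40 N, if the wrist force passes 120 N, or if a joint passes its speed limit or range.

### The arm

A 6-joint arm with a two-finger parallel gripper is mounted at the origin on a cart in front of the work surface, level with it; the furniture and walls round the work are solid. World frame = base frame: x ahead of the robot, y to its left, z up, the work surface at z = 0. Lengths are in mm, angles in rad, forces in N, time in s.
With the tool pointing down it reaches from about 300 to 775 mm from the base axis. Payload 14.6 kg.
Tool frame: the origin (TCP) lies between the finger pads; the fingertips stand manip.tip_reach ahead of it and the grasp point (between the pads) lies 5 mm behind it (manip.tip_reach is the distance from the TCP to the fingertips, in mm); z points along the fingers, y is the line along which they close (so a half turn about z gives the same grasp; the last joint's range is limited). The gripper opens to 94 mm and grips with 3 to 60 N. Pads are 16 mm wide; open, the fingers measure 119 mm over their backs; the gripper's body (75 mm by 177 mm) begins 78 mm behind the grasp point.
Start: joints at [1.043, 0.3, 1.521, -0, 1.321, -0.067], TCP at [244.562, 492.625, 219.446] pointing down, gripper open.
Joint ranges: [-3.03, 3.03], [-0.79, 2.21], [0.23, 2.52], [-1.04, 4.18], [0, 3.07], [-2.55, 2.55]. Speed limits (rad/s): [2.22, 2.22, 2.57, 3.14, 3.14, 3.14].

### API

Orientations are given as [roll, pitch, yaw] about the fixed x, y, z axes, in that order (R = Rz(yaw) Ry(pitch) Rx(roll)).
In Python, from cell import manip gives the robot as it stands. The module is installed in compiled form; this text tells all that it offers.
- The arm moves only by the shell command python3 -m creep 'ROWS' [FORCE]. ROWS is JSON, a list of rows, each a list of 3 entries, a list of its own where there are three numbers: the opening, from -1 (shut) to 1 (fully open), then the shift along the tool's x, y, z in cm, then the turn about the tool's z in units of 5 degrees (1.0 is 5 degrees). In form: [[grip, [tx, ty, tz], roll], ...]. A call has 1 to 12 rows; each row is the pose to reach, as a shift and turn from the pose commanded when the call began, along the tool's axes at that moment; what a row does not reach only later rows make up. A row lasts 1/10 s, in which the tool goes at most 50 mm and 8.59 degrees, less where a joint would pass 70% of its speed; a pose out of reach is approached as far as the arm can. A call with a gripper value outside its range is refused whole. The fingers move at their own pace and stop on an object; FORCE is the grip in N (left out, the last holds). Time passes only in rows, so rows that repeat a pose let the fingers close. It gives the time, the measured TCP pose, the force, the opening and the grip force at its end, in the units of the state.
- manip.read_state(): the state, without advancing time (a new reading comes with each control period).
- manip.camera(name): name is "scene" or "side" or "wrist"; returns the picture (480x640x3 uint8, red, green, blue); there is no depth.
- manip.camera_params(name): a dict with "fovy" (degrees; the focal length in pixels is half the picture's height over the tangent of half this angle, whatever the lens; pixels are square), "cx", "cy" (the principal point, pixels), "origin" and "attitude" of the camera in the world. Camera axes: x right, y down, z forward; pixel columns grow to the right and rows downward; lengths in mm; the calibration is good to about 2 mm. A picture is of the moment at which its call begins: read the wrist's pose just before it. camera_params takes no time and is no camera call; for the wrist camera it gives the pose at the moment of the call.
- manip.sign_off(): hands the job in; it is judged then, once.
The state is a dict: "clock": time; "joints": joint angles; "qd": joint speeds; "effort": joint torques, N m; "eef_pos": TCP position; "eef_rot": TCP orientation; "wrist_force": force on the tool from outside, world axes, zero at the start; "moment": the same for the moment, N m; "finger_gap": finger opening in mm; "finger_force": force on a finger pad.
Only numpy, scipy, OpenCV 4.12 (cv2) and the standard library are available. Lean on these libraries where they do the work, as an engineer would, in place of code of your own. Each camera call takes 0.05 s, during which the arm holds its last target. There are 200 camera calls.

## Working session

There is one attempt and no reset: what is moved stays moved. The work goes in short steps, Python scripts to look and compute and a shell command to move; the robot and the scene stay as the last step left them, time stands still between calls to the robot, and variables do not carry over. Pictures are saved under pics/ and viewed, at most 12 in all, crops included, and the job is handed in when it is done.

```bash
mkdir -p pics; cat > h.py <<'E'
import numpy as np, cv2
from cell import manip
from scipy.spatial.transform import Rotation as R
def P(n): return manip.camera_params(n)
def ray(p,u,v):
    f=240/np.tan(np.radians(p['fovy'])/2)
    d=np.array([(u-p['cx'])/f,(v-p['cy'])/f,1.])
    A=np.array(p['attitude'],float)
    M=A if A.shape==(3,3) else R.from_euler('xyz',A).as_matrix()
    return np.array(p['origin'],float),M@d
def onz(p,u,v,z):
    o,d=ray(p,u,v); return o+d*(z-o[2])/d[2]
def proj(p,X):
    f=240/np.tan(np.radians(p['fovy'])/2)
    A=np.array(p['attitude'],float)
    M=A if A.shape==(3,3) else R.from_euler('xyz',A).as_matrix()
    c=M.T@(np.array(X,float)-np.array(p['origin'])); return np.array([p['cx']+f*c[0]/c[2],p['cy']+f*c[1]/c[2]])
E
python3 - <<'E'
from h import *
for n in('scene','side','wrist'):
    print(n,P(n)); cv2.imwrite(f'pics/{n}0.png',manip.camera(n)[:,:,::-1])
print(manip.read_state(),manip.tip_reach)
E
```

```text
scene {'fovy': 49.78542675309521, 'cx': 310.5688551967919, 'cy': 231.1806180003842, 'origin': array([-145.9654304 , 1308.3173672 ,  659.97926436]), 'attitude': array([-1.97814919, -0.02383943, -2.53092779])}
side {'fovy': 43.63018459236785, 'cx': 325.66405214703593, 'cy': 243.84623938654957, 'origin': array([ 104.30022872, -730.69665853, 1639.05069511]), 'attitude': array([-2.55295659,  0.00737362, -0.54626786])}
wrist {'fovy': 67.91231792471451, 'cx': 320.85826776443514, 'cy': 243.83441955617855, 'origin': array([181.56681781, 524.06166866, 384.44533407]), 'attitude': array([2.89287149e+00, 4.01867772e-04, 1.10944606e+00])}
{'clock': 0.15, 'joints': array([ 1.04340816e+00,  3.00347878e-01,  1.52141739e+00, -1.17675172e-05,
        1.32069793e+00, -6.66140631e-02]), 'qd': array([-0.00042996, -0.00289071, -0.00346972, -0.00016209,  0.00011744,
        0.00142035]), 'effort': array([ 2.22923634e-03, -5.31955290e+01, -3.52818918e+01,  7.08031515e-02,
        2.36147008e-02, -7.13002692e-05]), 'eef_pos': array([244.47437072, 492.47793595, 219.02316627]), 'eef_rot': array([-3.14072328e+00, -4.65739034e-05,  2.68082145e+00]), 'wrist_force': array([-0.83435432, -0.68045549,  0.21231868]), 'moment': array([-0.1014919 ,  0.05505953,  0.06238642]), 'finger_force': 0.0, 'finger_gap': 93.67332466374206} 14.0
```

View pics/scene0.png

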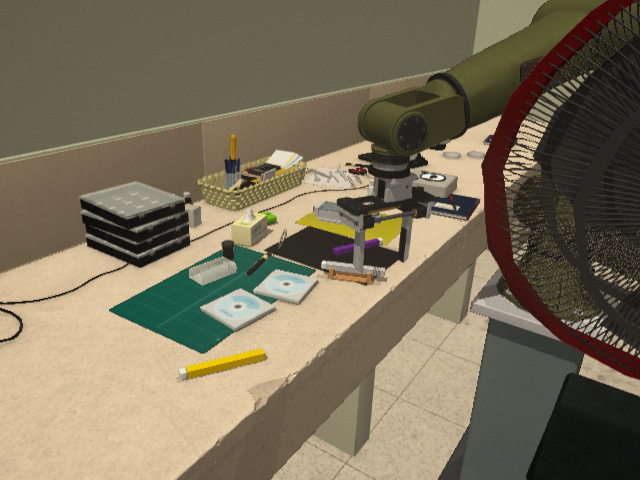

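View pics/side0.png

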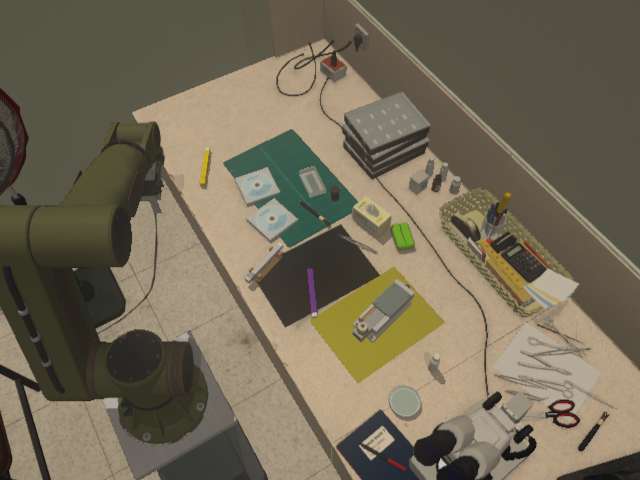

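Candidates for the bar in the side view: aluminium bar in its wooden rest at (265,262), a purple bar at (312,292) and a yellow one at (205,167). I choose the aluminium one in the rest. The holder is at (385,308), with the carrier's tail towards (360,328). The dish is at (405,402), the vial at (434,362) and the tweezers at (357,243).

```bash
python3 - <<'E'
from h import *
a=cv2.imread('pics/side0.png')
c1=cv2.resize(a[230:300,225:325],None,fx=4,fy=4,interpolation=cv2.INTER_CUBIC)
c2=cv2.resize(a[270:350,340:425],None,fx=4.7,fy=4.7,interpolation=cv2.INTER_CUBIC)
b=np.zeros((380,800,3),np.uint8); b[:280,:400]=c1; b[:376,400:400+c2.shape[1]]=c2[:376,:400]
cv2.imwrite('pics/crop1.png',b)
p=P('side')
for u,v,z in [(265,262,30),(385,308,46),(405,402,16),(434,375,0),(357,243,5)]: print(onz(p,u,v,z).round(0))
E
```

```text
[453. 235.  30.]
[ 678. -105.   46.]
[ 571. -363.   16.]
[ 692. -338.    0.]
[750. 157.   5.]
```

View pics/crop1.png

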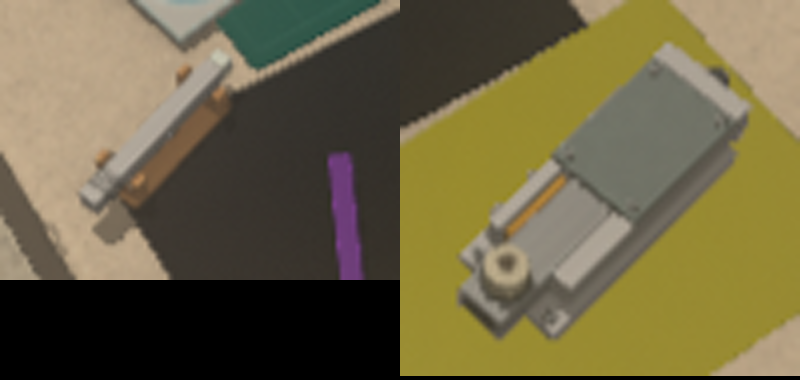

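View pics/wrist0.png

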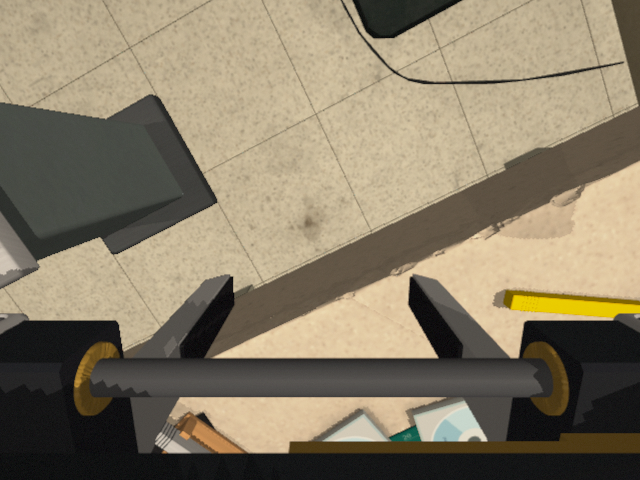

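Crop: the bar is grey aluminium, lying in an orange-brown rest with ends at about side (280,245) and (248,279). The holder's tail end is at about side (357,335) and the end block at (410,287). The wrist view shows the rest near (200,430), at the bottom edge. Next I'll compute axes and joint reach.

```bash
python3 - <<'E'
from h import *
p=P('side')
a,b=onz(p,280.5,245.5,37),onz(p,247.8,278,37)
print('bar',a.round(),b.round(),np.linalg.norm(a-b),np.arctan2(*(a-b)[[1,0]]))
# hood corners crop -> px
q=lambda x,y:(340+(x-400)/4.7,270+y/4.7)
H=[onz(p,*q(*c),46) for c in [(555,157),(634,215),(665,45),(745,103)]]
for h in H: print('hood',h.round())
ax=(H[2]+H[3]-H[0]-H[1])/2; print(np.linalg.norm(ax),np.arctan2(ax[1],ax[0]))
t=[onz(p,*q(*c),38) for c in [(461,293),(497,330)]]; print('tail',np.round(t),np.linalg.norm(t[0]-t[1]))
s=manip.read_state(); w=P('wrist'); M=R.from_euler('xyz',s['eef_rot']).as_matrix()
print('cam in tool',M.T@(w['origin']-s['eef_pos']),'fwd in tool',M.T@R.from_euler('xyz',w['attitude']).as_matrix())
E
```

```text
bar [523. 260.  37.] [378. 207.  37.] 154.1814654202275 0.3496601396854115
hood [656. -73.  46.]
hood [ 675. -133.   46.]
hood [763. -42.  46.]
hood [ 782. -105.   46.]
111.0340115979376 0.27289480054622367
tail [[ 556. -119.   38.]
 [ 561. -151.   38.]] 33.04889726981375
cam in tool [  70.39742005    0.18417772 -165.49742862] fwd in tool [[-5.79342694e-04 -9.69213886e-01 -2.46219632e-01]
 [ 9.99999633e-01 -7.17090935e-04  4.69791990e-04]
 [-6.31890786e-04 -2.46219270e-01  9.69213945e-01]]
```

```bash
python3 -m creep '[[1,[-4,-2,0],1.7],[1,[-8,-4,0],3.4],[1,[-12,-6,0],5.1],[1,[-16,-8,0],6.8],[1,[-20,-10,0],8.5],[1,[-24,-12,0],10.2],[1,[-28,-13,0],11.9],[1,[-30,-14,0],13.6],[1,[-30,-14,1],15.3],[1,[-30,-14,2],17],[1,[-30,-14,3],18.7],[1,[-30,-14,4],20.4]]'
python3 -m creep '[[1,[0,0,0],1.6],[1,[0,0,0],3.2],[1,[0,0,0],4.8],[1,[0,0,0],6.3],[1,[0,0,0],6.3],[1,[0,0,0],6.3]]'
python3 - <<'E'
from h import *
p=P('wrist');im=manip.camera('wrist');np.savez('w1.npz',im=im,**p)
cv2.imwrite('pics/w1.png',im[:,:,::-1]); print(manip.read_state()['eef_pos'],manip.read_state()['eef_rot'])
E
```

```text
clock: 1.35
eef_pos: [450.9, 233.7, 178.8]
eef_rot: [-3.141, 0.0, 0.894]
wrist_force: [0.8, 0.3, 0.2]
finger_gap: 93.7
finger_force: 0.0
clock: 1.95
eef_pos: [450.9, 233.8, 179.3]
eef_rot: [-3.142, 0.0, 0.355]
wrist_force: [-0.5, -0.2, -0.7]
finger_gap: 93.7
finger_force: 0.0
[450.98198183 233.80883049 179.36590362] [3.14154987e+00 1.57042094e-04 3.54529965e-01]
```

View pics/w1.png

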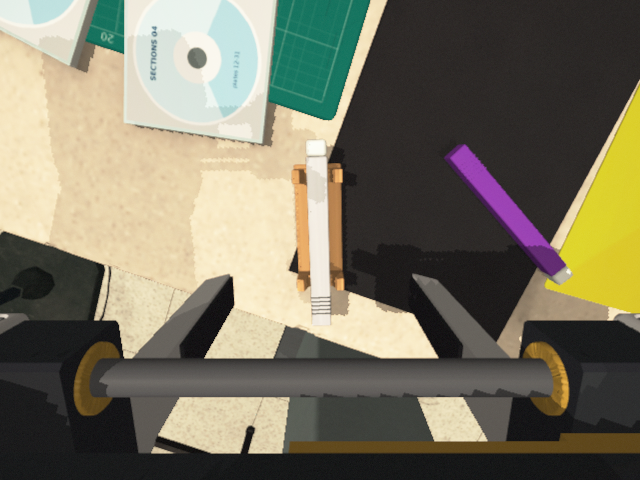

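The wrist view shows the aluminium bar in its rest. Its white plastic tip is at (316,141), pointing along tool +x, and the grooved end is at (321,325). The purple bar, with a pale end, is off to the right at (560,272).

```bash
python3 - <<'E'
from h import *
p=dict(np.load('w1.npz'));im=p['im']
hsv=cv2.cvtColor(im,cv2.COLOR_RGB2HSV)
# bar width per row: low-saturation bright pixels near column 318
for v in range(140,328,12):
    r=hsv[v,295:345]; m=(r[:,1]<40)&(r[:,2]>120); c=np.where(m)[0]
    print(v,(c.min()+295,c.max()+295,len(c)) if len(c) else None)
a=onz(p,316.5,141,37);b=onz(p,321,325,37)
print(a.round(1),b.round(1),np.linalg.norm(a-b),((a+b)/2).round(1),np.arctan2(*(a-b)[[1,0]]))
c=[onz(p,u,v,31) for u,v in [(293,170),(343,170),(294,284),(344,284)]];print(np.round(c,1),np.mean(c,0))
E
```

```text
140 (np.int64(308), np.int64(324), 17)
152 (np.int64(306), np.int64(325), 20)
164 (np.int64(307), np.int64(326), 20)
176 (np.int64(307), np.int64(326), 20)
188 (np.int64(308), np.int64(326), 19)
200 (np.int64(308), np.int64(327), 20)
212 (np.int64(309), np.int64(327), 19)
224 (np.int64(309), np.int64(327), 19)
236 (np.int64(310), np.int64(327), 18)
248 (np.int64(310), np.int64(328), 19)
260 (np.int64(311), np.int64(328), 18)
272 (np.int64(310), np.int64(328), 19)
284 (np.int64(311), np.int64(329), 19)
296 (np.int64(311), np.int64(329), 19)
308 (np.int64(312), np.int64(330), 19)
320 (np.int64(312), np.int64(330), 19)
[526.7 265.3  37. ] [371.  203.8  37. ] 167.417462166918 [448.8 234.5  37. ] 0.3765903951948667
[[497.2 276.2  31. ]
 [512.2 235.7  31. ]
 [398.7 241.   31. ]
 [415.  197.1  31. ]] [455.76379616 237.49611032  31.        ]
```

```bash
python3 -m creep '[[1,[-0.1,-0.1,3],-0.2],[1,[-0.2,-0.1,6],-0.25],[1,[-0.2,-0.1,9],-0.25],[1,[-0.2,-0.1,12],-0.25],[1,[-0.2,-0.1,14],-0.25],[1,[-0.2,-0.1,15.3],-0.25],[1,[-0.2,-0.1,15.3],-0.25],[1,[-0.2,-0.1,15.3],-0.25]]' 
python3 - <<'E'
from h import *
p=P('wrist');im=manip.camera('wrist')
cv2.imwrite('pics/w2.png',im[:,:,::-1]); print(manip.read_state()['eef_pos'],manip.read_state()['eef_rot'])
E
```

```text
clock: 2.8
eef_pos: [449.2, 234.3, 27.2]
eef_rot: [-3.142, -0.001, 0.373]
wrist_force: [1.0, 0.2, 0.5]
finger_gap: 93.8
finger_force: 0.0
[449.37110374 234.3298905   27.49919871] [-3.14151040e+00 -1.52542103e-03  3.73168964e-01]
```

View pics/w2.png

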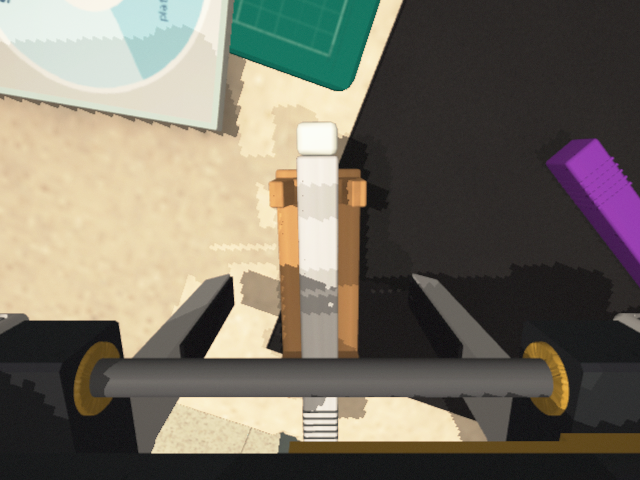

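The bar is centred between the fingers (column 318 against 322) and parallel to the tool. Closing and lifting.

```bash
python3 -m creep '[[-0.2,[0,0,0],0],[-0.5,[0,0,0],0],[-1,[0,0,0],0],[-1,[0,0,0],0],[-1,[0,0,0],0],[-1,[0,0,0],0],[-1,[0,0,0],0],[-1,[0,0,0],0],[-1,[0,0,0],0],[-1,[0,0,0],0]]' 45
python3 -m creep '[[-1,[0,0,0],0],[-1,[0,0,0],0],[-1,[0,0,-2],0],[-1,[0,0,-4],0],[-1,[0,0,-7],0],[-1,[0,0,-10],0],[-1,[0,0,-13],0],[-1,[0,0,-13],0],[-1,[0,0,-13],0],[-1,[0,0,-13],0]]'
python3 - <<'E'
from h import *
s=manip.read_state();p=P('wrist');im=manip.camera('wrist');np.savez('w3.npz',im=im,**p)
cv2.imwrite('pics/w3.png',im[:,:,::-1]);print(s['eef_pos'],s['eef_rot'],s['joints'])
E
```

```text
clock: 3.85
eef_pos: [448.8, 234.1, 26.4]
eef_rot: [-3.142, 0.0, 0.373]
wrist_force: [0.2, 1.1, 1.2]
finger_gap: 17.7
finger_force: 42.8
clock: 4.85
eef_pos: [448.2, 233.8, 155.1]
eef_rot: [3.142, 0.002, 0.373]
wrist_force: [0.4, 0.8, -2.4]
finger_gap: 17.8
finger_force: 45.0
[448.23786037 233.8048553  155.09938092] [3.14150488e+00 2.18652325e-03 3.72568557e-01] [ 4.08330124e-01  2.67582990e-01  1.72003191e+00 -1.04206587e-05
  1.15616602e+00  1.60656201e+00]
```

View pics/w3.png

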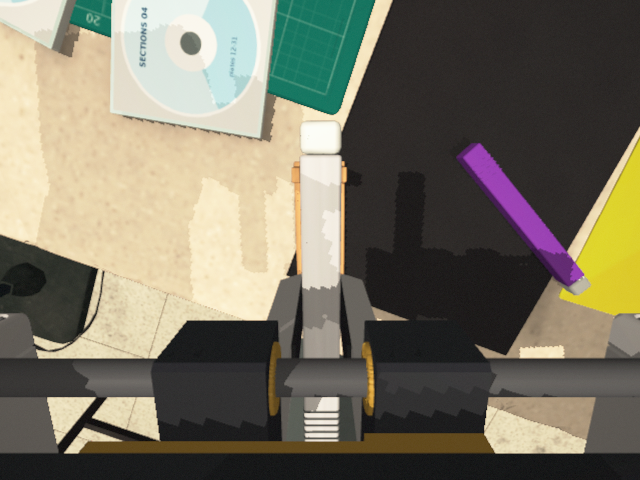

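The bar is held firmly, with its tip end at (321,122). Next I'll go to a vantage point over the holder, offset to its left.

```bash
python3 -m creep '[[-1,[-0.2,1,-1],0],[-1,[-0.5,4,-3],0.2],[-1,[-1,8,-5],0.4],[-1,[-1.4,12,-7],0.6],[-1,[-1.8,16,-9],0.8],[-1,[-2.2,20,-11],1],[-1,[-2.6,24,-12.5],1.15],[-1,[-3,28,-12.5],1.15],[-1,[-3.3,31,-12.5],1.15],[-1,[-3.3,32,-12.5],1.15],[-1,[-3.3,32,-12.5],1.15],[-1,[-3.3,32,-12.5],1.15]]'
python3 - <<'E'
from h import *
s=manip.read_state();p=P('wrist');im=manip.camera('wrist');np.savez('w4.npz',im=im,**p)
cv2.imwrite('pics/w4.png',im[:,:,::-1]);print(s['eef_pos'],s['eef_rot'],s['joints'])
E
```

```text
clock: 6.1
eef_pos: [534.3, -75.3, 281.4]
eef_rot: [-3.141, 0.0, 0.273]
wrist_force: [0.6, 0.0, -0.1]
finger_gap: 17.6
finger_force: 45.0
[534.27393567 -75.32737115 281.40595402] [-3.14119056e+00  3.50900859e-04  2.72536071e-01] [-2.08045013e-01  2.36407400e-01  1.45753794e+00  1.95800304e-04
  1.44814436e+00  1.09019131e+00]
```

View pics/w4.png

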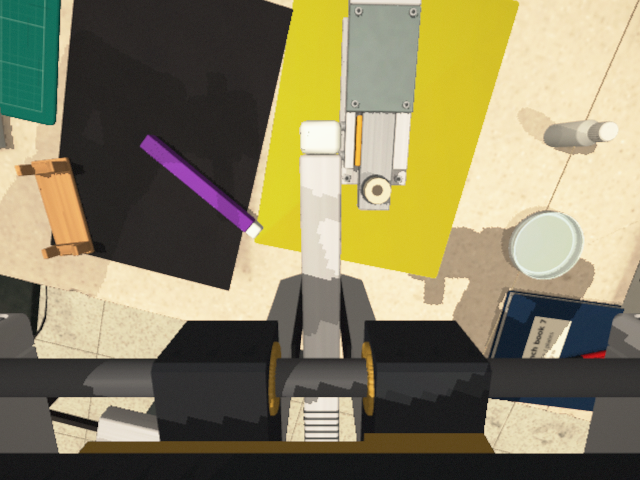

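The holder is at columns 342–420. Its hood's near edge is at row 111, the resin cylinder at (377,190), and the carrier's tail edge at row ~208, columns 358–392. The empty rest is at left, about (57,207).

```bash
python3 - <<'E'
from h import *
p=dict(np.load('w4.npz'));im=p['im']
hsv=cv2.cvtColor(im,cv2.COLOR_RGB2HSV); g=cv2.cvtColor(im,cv2.COLOR_RGB2GRAY)
print('hood px',im[60,380],hsv[60,380])
def edges(v,a,b):
    d=np.abs(np.diff(im[v,a:b].astype(int),axis=0)).sum(1); return [(i+a+.5,int(d[i])) for i in range(len(d)) if d[i]>45]
for v in (20,60,100,130,150,196,200,204): print(v,edges(v,335,430))
for u in (362,366,386,390): 
    d=np.abs(np.diff(im[95:225,u].astype(int),axis=0)).sum(1); print(u,[(i+95.5,int(d[i])) for i in range(len(d)) if d[i]>60])
cv2.imwrite('pics/crop2.png',cv2.resize(im[100:220,330:430,::-1],None,fx=5,fy=5,interpolation=cv2.INTER_CUBIC))
E
```

```text
hood px [157 163 151] [ 45  19 163]
20 [(341.5, 122), (342.5, 88), (343.5, 54), (346.5, 58), (347.5, 115), (348.5, 58), (419.5, 129), (420.5, 83)]
60 [(340.5, 135), (341.5, 91), (342.5, 53), (345.5, 68), (346.5, 166), (348.5, 64), (415.5, 52), (416.5, 137), (417.5, 81)]
100 [(339.5, 132), (340.5, 71), (344.5, 132), (345.5, 135), (346.5, 52), (352.5, 90), (353.5, 66), (412.5, 83), (413.5, 148), (414.5, 81)]
130 [(338.5, 54), (339.5, 100), (340.5, 74), (343.5, 71), (345.5, 251), (346.5, 74), (353.5, 160), (354.5, 251), (355.5, 111), (356.5, 145), (360.5, 81), (361.5, 126), (362.5, 105), (392.5, 50), (393.5, 143), (394.5, 158), (395.5, 116), (408.5, 131), (409.5, 100), (410.5, 83)]
150 [(336.5, 51), (337.5, 53), (338.5, 46), (342.5, 74), (343.5, 92), (344.5, 225), (345.5, 79), (352.5, 103), (353.5, 258), (354.5, 90), (355.5, 194), (356.5, 52), (359.5, 75), (360.5, 122), (361.5, 105), (391.5, 73), (392.5, 140), (393.5, 211), (394.5, 84), (406.5, 49), (407.5, 117), (408.5, 84)]
196 [(337.5, 62), (338.5, 77), (339.5, 96), (340.5, 133), (341.5, 85), (356.5, 151), (357.5, 106), (358.5, 167),
[... 567 characters left out ...]
6.5, 95), (388.5, 132), (389.5, 113), (390.5, 80)]
362 [(110.5, 142), (111.5, 75), (112.5, 76), (181.5, 72), (182.5, 72), (183.5, 67), (194.5, 112), (195.5, 87), (197.5, 95), (209.5, 91), (210.5, 67)]
366 [(110.5, 113), (111.5, 217), (112.5, 86), (176.5, 70), (177.5, 114), (178.5, 86), (180.5, 75), (181.5, 62), (184.5, 69), (185.5, 101), (186.5, 62), (196.5, 107), (197.5, 143), (198.5, 90), (200.5, 183), (201.5, 125), (209.5, 80), (210.5, 70)]
386 [(110.5, 119), (113.5, 156), (177.5, 106), (178.5, 213), (180.5, 230), (181.5, 84), (199.5, 77), (200.5, 158), (203.5, 66), (204.5, 114), (208.5, 74), (209.5, 91), (210.5, 84)]
390 [(110.5, 109), (112.5, 190), (113.5, 61), (179.5, 97), (186.5, 75)]
```

View pics/crop2.png

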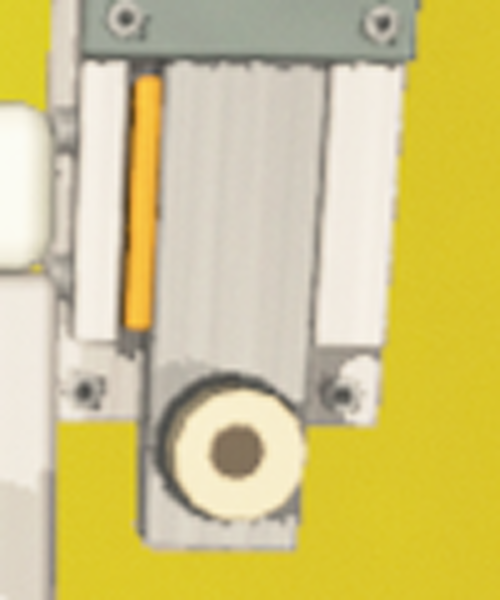

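```bash
python3 - <<'E'
from h import *
p=dict(np.load('w4.npz'))
def line(l,r,z,n):
    L=[onz(p,u,v,z) for u,v in l]; Rr=[onz(p,u,v,z) for u,v in r]
    dl,dr=L[1]-L[0],Rr[1]-Rr[0]
    y=(np.arctan2(dl[1],dl[0]),np.arctan2(dr[1],dr[0])); c=(sum(L)+sum(Rr))/4
    a=np.mean(y); nn=np.array([-np.sin(a),np.cos(a),0]); print(n,'yaw',np.round(y,3),'c',c.round(1),'width',(np.mean(L,0)-np.mean(Rr,0))@nn,'lat',c@nn,'lat@.27',c@[-np.sin(.27),np.cos(.27),0])
line([(345.2,100),(347.5,20)],[(413.5,100),(420,20)],46,'hood')
line([(358.5,204),(361.5,130)],[(389,204),(394,130)],38,'carrier')
line([(344.5,150),(345.7,130)],[(407.5,150),(409.5,130)],40,'cheeks')
t=(onz(p,359,209.7,38)+onz(p,388.5,209.7,38))/2; print('tail',t.round(1),np.linalg.norm(onz(p,359,209.7,38)-onz(p,388.5,209.7,38)))
m=(onz(p,345.5,111,46)+onz(p,413,111.5,46))/2; print('hood edge',m.round(1)); d=m-t; print('tail->hood',np.hypot(*d[:2]),np.arctan2(d[1],d[0]))
s=manip.read_state(); e=s['eef_pos'];M=R.from_euler('xyz',s['eef_rot']).as_matrix()
zt=e[2]-7.4+18
print('tiptool',M.T@(onz(p,320.5,121,zt)-e), 'rest',[onz(p,u,v,31).round(1) for u,v in[(45,165),(68,250)]])
# push TCP targets
for y in (.27,):
    x=np.array([np.cos(y),np.sin(y),0]); print('TCP contact',t-86*x, 'in tool', M.T@((t-86*x)*[1,1,0]+[0,0,23.4]-e))
E
```

```text
hood yaw [0.258 0.249] c [708.7 -91.3  46. ] width 72.16299958983357 lat -266.35206459845125 lat@.27 -277.06807099877375
carrier yaw [0.258 0.252] c [ 604.8 -119.6   38. ] width 35.325111994042935 lat -268.2184051490881 lat@.27 -276.61874831016036
cheeks yaw [0.226 0.229] c [ 633.6 -111.4   40. ] width 69.43079733752282 lat -251.41781301715417 lat@.27 -276.32066636973747
tail [ 559.1 -131.9   38. ] 34.08095018986886
hood edge [ 661.8 -104.1   46. ]
tail->hood 106.37614500326241 0.26456018301686207
tiptool [ 85.03316568   0.65783842 -10.61252248] rest [array([506.5, 243.7,  31. ]), array([412. , 208.4,  31. ])]
TCP contact [ 476.2634507  -154.83203136   38.        ] in tool [-77.37659439  61.26320468 258.12417426]
```

```bash
python3 -m creep '[[-1,[-3,2,2],0],[-1,[-6,4,5],0.1],[-1,[-9,5.5,9],0.18],[-1,[-9.7,5.9,13],0.18],[-1,[-9.7,5.9,16.5],0.18],[-1,[-9.7,5.9,19.5],0.18],[-1,[-9.7,5.9,22],0.18],[-1,[-9.7,5.9,24],0.18],[-1,[-9.7,5.9,25.8],0.18],[-1,[-9.7,5.9,25.8],0.18],[-1,[-9.7,5.9,25.8],0.18],[-1,[-9.7,5.9,25.8],0.18]]'
python3 - <<'E'
from h import *
s=manip.read_state();p=P('wrist');im=manip.camera('wrist');np.savez('w5.npz',im=im,**p)
cv2.imwrite('pics/w5.png',im[:,:,::-1]);print(s['eef_pos'],s['eef_rot'],s['wrist_force'])
E
```

```text
clock: 7.35
eef_pos: [457.6, -158.7, 24.6]
eef_rot: [3.141, -0.001, 0.257]
wrist_force: [-0.6, -0.2, -1.5]
finger_gap: 17.2
finger_force: 45.0
[ 457.59495011 -158.71070175   24.60881858] [ 3.14057927e+00 -1.29795658e-03  2.57224054e-01] [-0.59939204 -0.16863884 -1.46645555]
```

View pics/w5.png

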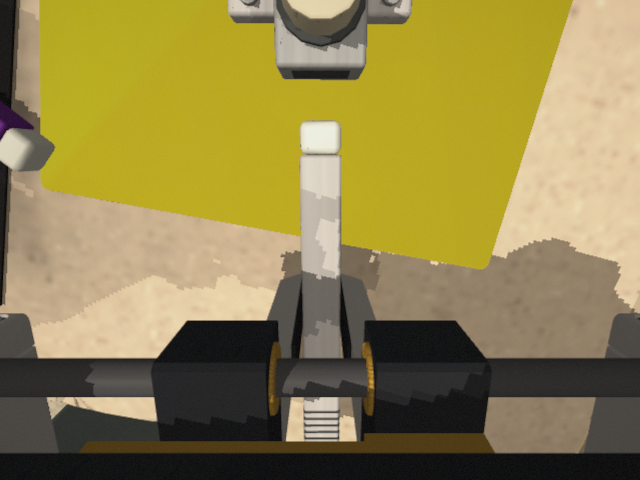

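The tip is in line with the tail face: both are centred on column 320, with the gap spanning rows 78–122, about 20 mm. Advancing to contact.

```bash
python3 -m creep '[[-1,[0.4,0,0],0],[-1,[0.8,0,0],0],[-1,[1.2,0,0],0],[-1,[1.5,0,0],0],[-1,[1.5,0,0],0]]' 55 | egrep 'eef_pos|wrist'
r(){ egrep 'eef_pos|wrist_f' | cut -c1-48 | paste -sd' '; }
python3 -m creep '[[-1,[0.1,0,0],0],[-1,[0.2,0,0],0]]' | r
python3 -m creep '[[-1,[0.1,0,0],0],[-1,[0.2,0,0],0]]' | r
python3 -m creep '[[-1,[0.1,0,0],0],[-1,[0.2,0,0],0]]' | r
python3 -m creep '[[-1,[0.1,0,0],0],[-1,[0.2,0,0],0]]' | r
python3 -m creep '[[-1,[0.1,0,0],0],[-1,[0.2,0,0],0]]' | r
```

```text
eef_pos: [471.8, -154.9, 23.4]
wrist_force: [0.1, -0.4, -1.7]
eef_pos: [473.4, -154.6, 23.4] wrist_force: [0.2, -0.1, -2.3]
eef_pos: [475.4, -154.1, 23.4] wrist_force: [1.0, 1.0, -1.9]
eef_pos: [476.5, -153.6, 23.2] wrist_force: [-7.6, -3.3, 1.0]
eef_pos: [478.3, -153.1, 23.1] wrist_force: [-7.4, -2.9, 1.3]
eef_pos: [480.2, -152.6, 23.1] wrist_force: [-7.7, -2.7, 0.5]
```

```bash
r(){ egrep 'eef_pos|wrist_f' | cut -c1-48 | paste -sd' '; }
python3 -m creep '[[-1,[0.1,0,0],0],[-1,[0.2,0,0],0]]' | r
python3 -m creep '[[-1,[0.1,0,0],0],[-1,[0.2,0,0],0]]' | r
python3 -m creep '[[-1,[0.1,0,0],0],[-1,[0.2,0,0],0]]' | r
python3 -m creep '[[-1,[0.1,0,0],0],[-1,[0.2,0,0],0]]' | r
```

```text
eef_pos: [482.2, -152.1, 23.2] wrist_force: [-8.5, -2.9, 1.1]
eef_pos: [484.1, -151.6, 23.2] wrist_force: [-5.6, -2.6, 1.3]
eef_pos: [486.0, -151.1, 23.2] wrist_force: [-8.0, -2.9, 1.0]
eef_pos: [488.0, -150.6, 23.2] wrist_force: [-8.6, -2.4, 1.5]
```

```bash
r(){ egrep 'eef_pos|wrist_f' | cut -c1-48 | paste -sd' '; }
python3 -m creep '[[-1,[0.1,0,0],0]]' | r
python3 -m creep '[[-1,[0.1,0,0],0]]' | r
python3 -m creep '[[-1,[0.1,0,0],0]]' | r
python3 -m creep '[[-1,[0.1,0,0],0]]' | r
```

```text
eef_pos: [488.9, -150.3, 23.2] wrist_force: [-7.8, -3.1, 0.6]
eef_pos: [489.9, -150.1, 23.2] wrist_force: [-7.8, -2.3, 0.9]
eef_pos: [490.9, -149.9, 23.2] wrist_force: [-7.9, -2.8, 1.9]
eef_pos: [491.8, -149.6, 23.1] wrist_force: [-7.1, -3.8, 1.8]
```

```bash
r(){ egrep 'eef_pos|wrist_f' | cut -c1-48 | paste -sd' '; }
python3 -m creep '[[-1,[0,0,0],0]]' | r
python3 -m creep '[[-1,[0,0,0],0]]' | r
python3 -m creep '[[-1,[0,0,0],0]]' | r
```

```text
eef_pos: [492.0, -149.6, 23.2] wrist_force: [-7.0, -2.1, 1.1]
eef_pos: [491.9, -149.6, 23.2] wrist_force: [-7.1, -1.5, 0.6]
eef_pos: [492.0, -149.6, 23.2] wrist_force: [-5.9, -1.8, 2.1]
```

Baseline sliding force is about 8 N and steady. I'll continue in 4 mm chunks, which is less than the pin's 6 mm travel.

```bash
r(){ egrep 'eef_pos|wrist_f' | cut -c1-48 | paste -sd' '; }
python3 -m creep '[[-1,[0.1,0,0],0]]' | r
python3 -m creep '[[-1,[0.1,0,0],0]]' | r
python3 -m creep '[[-1,[0.1,0,0],0]]' | r
python3 -m creep '[[-1,[0.1,0,0],0]]' | r
```

```text
eef_pos: [492.7, -149.4, 23.2] wrist_force: [-7.8, -1.7, 1.2]
eef_pos: [493.7, -149.1, 23.2] wrist_force: [-7.6, -2.3, 0.6]
eef_pos: [494.7, -148.9, 23.2] wrist_force: [-7.5, -1.9, 1.1]
eef_pos: [495.7, -148.6, 23.1] wrist_force: [-7.6, -2.6, 1.5]
```

```bash
r(){ egrep 'eef_pos|wrist_f' | cut -c1-48 | paste -sd' '; }
python3 -m creep '[[-1,[0.1,0,0],0]]' | r
python3 -m creep '[[-1,[0.1,0,0],0]]' | r
python3 -m creep '[[-1,[0.1,0,0],0]]' | r
python3 -m creep '[[-1,[0.1,0,0],0]]' | r
```

```text
eef_pos: [496.7, -148.4, 23.2] wrist_force: [-8.6, -3.2, 2.2]
eef_pos: [497.6, -148.1, 23.1] wrist_force: [-7.1, -3.0, 0.7]
eef_pos: [498.6, -147.8, 23.1] wrist_force: [-8.0, -2.2, 1.5]
eef_pos: [499.6, -147.6, 23.2] wrist_force: [-6.5, -2.5, 0.5]
```

```bash
r(){ egrep 'eef_pos|wrist_f' | cut -c1-48 | paste -sd' '; }
python3 -m creep '[[-1,[0.1,0,0],0]]' | r
python3 -m creep '[[-1,[0.1,0,0],0]]' | r
python3 -m creep '[[-1,[0.1,0,0],0]]' | r
python3 -m creep '[[-1,[0.1,0,0],0]]' | r
```

```text
eef_pos: [500.5, -147.4, 23.2] wrist_force: [-8.1, -1.8, 0.6]
eef_pos: [501.5, -147.1, 23.1] wrist_force: [-8.0, -3.2, 1.1]
eef_pos: [502.5, -146.9, 23.2] wrist_force: [-8.3, -2.0, 0.6]
eef_pos: [503.4, -146.6, 23.2] wrist_force: [-8.5, -2.1, 1.5]
```

```bash
r(){ egrep 'eef_pos|wrist_f' | cut -c1-48 | paste -sd' '; }
python3 -m creep '[[-1,[0.1,0,0],0]]' | r
python3 -m creep '[[-1,[0.1,0,0],0]]' | r
python3 -m creep '[[-1,[0.1,0,0],0]]' | r
python3 -m creep '[[-1,[0.1,0,0],0]]' | r
```

```text
eef_pos: [504.4, -146.3, 23.1] wrist_force: [-7.9, -1.8, 1.7]
eef_pos: [505.4, -146.1, 23.2] wrist_force: [-8.8, -1.8, 1.1]
eef_pos: [506.3, -145.8, 23.1] wrist_force: [-7.3, -2.5, 0.9]
eef_pos: [507.3, -145.6, 23.2] wrist_force: [-7.8, -3.4, 1.6]
```

```bash
r(){ egrep 'eef_pos|wrist_f' | cut -c1-48 | paste -sd' '; }
python3 -m creep '[[-1,[0.1,0,0],0]]' | r
python3 -m creep '[[-1,[0.1,0,0],0]]' | r
python3 -m creep '[[-1,[0.1,0,0],0]]' | r
python3 -m creep '[[-1,[0.1,0,0],0]]' | r
```

```text
eef_pos: [508.3, -145.3, 23.2] wrist_force: [-8.0, -3.4, 0.8]
eef_pos: [509.2, -145.1, 23.1] wrist_force: [-7.5, -1.7, 0.6]
eef_pos: [510.2, -144.8, 23.1] wrist_force: [-8.2, -3.4, 1.2]
eef_pos: [511.1, -144.6, 23.1] wrist_force: [-7.3, -2.7, 1.0]
```

```bash
r(){ egrep 'eef_pos|wrist_f' | cut -c1-48 | paste -sd' '; }
python3 -m creep '[[-1,[0.1,0,0],0]]' | r
python3 -m creep '[[-1,[0.1,0,0],0]]' | r
python3 -m creep '[[-1,[0.1,0,0],0]]' | r
python3 -m creep '[[-1,[0.1,0,0],0]]' | r
```

```text
eef_pos: [512.1, -144.3, 23.1] wrist_force: [-8.2, -1.9, 1.3]
eef_pos: [513.1, -144.1, 23.1] wrist_force: [-6.9, -3.2, 1.4]
eef_pos: [514.1, -143.8, 23.2] wrist_force: [-8.3, -3.2, 0.6]
eef_pos: [514.9, -143.6, 23.1] wrist_force: [-9.3, -3.0, 1.6]
```

```bash
r(){ egrep 'eef_pos|wrist_f' | cut -c1-48 | paste -sd' '; }
python3 -m creep '[[-1,[0.1,0,0],0]]' | r
python3 -m creep '[[-1,[0.1,0,0],0]]' | r
```

```text
eef_pos: [515.8, -143.4, 23.1] wrist_force: [-9.4, -3.3, 1.6]
eef_pos: [516.7, -143.1, 23.1] wrist_force: [-9.4, -2.5, 2.1]
```

The force has risen about 1.6 N for three readings in a row, which fits the sprung pin (met near x = 514.5). I'll confirm with 1 mm more.

```bash
r(){ egrep 'eef_pos|wrist_f' | cut -c1-48 | paste -sd' '; }
python3 -m creep '[[-1,[0.05,0,0],0]]' | r
python3 -m creep '[[-1,[0.05,0,0],0]]' | r
python3 -m creep '[[-1,[0.05,0,0],0]]' | r
```

```text
eef_pos: [517.2, -143.0, 23.1] wrist_force: [-9.7, -3.6, 1.0]
eef_pos: [517.6, -142.9, 23.1] wrist_force: [-9.8, -2.2, 1.7]
eef_pos: [518.1, -142.7, 23.1] wrist_force: [-10.4, -3.7, 2.4]
```

```bash
r(){ egrep 'eef_pos|wrist_f' | cut -c1-48 | paste -sd' '; }
python3 -m creep '[[-1,[0.05,0,0],0]]' | r
python3 -m creep '[[-1,[0.05,0,0],0]]' | r
python3 -m creep '[[-1,[0.03,0,0],0]]' | r
```

```text
eef_pos: [518.6, -142.6, 23.1] wrist_force: [-10.5, -3.8, 1.6]
eef_pos: [519.0, -142.5, 23.0] wrist_force: [-9.3, -3.9, 1.4]
eef_pos: [519.3, -142.4, 23.0] wrist_force: [-10.2, -3.6, 1.9]
```

```bash
r(){ egrep 'eef_pos|wrist_f' | cut -c1-48 | paste -sd' '; }
python3 -m creep '[[-1,[0.04,0,0],0]]' | r
python3 -m creep '[[-1,[0.04,0,0],0]]' | r
```

```text
eef_pos: [519.7, -142.3, 23.1] wrist_force: [-10.3, -3.5, 2.6]
eef_pos: [520.1, -142.2, 23.1] wrist_force: [-11.4, -3.2, 1.9]
```

```bash
r(){ egrep 'eef_pos|wrist_f' | cut -c1-48 | paste -sd' '; }
python3 -m creep '[[-1,[0.03,0,0],0]]' | r
python3 -m creep '[[-1,[0.03,0,0],0]]' | r
```

```text
eef_pos: [520.4, -142.1, 23.0] wrist_force: [-11.1, -3.2, 2.4]
eef_pos: [520.4, -142.1, 23.0] wrist_force: [-12.6, -4.1, 3.3]
```

The solid stop is met: the position stalls and axial force goes from 8 N to about 13 N, so the stop carries only about 5 N. Backing off and lifting.

```bash
python3 -m creep '[[-1,[-0.05,0,0],0],[-1,[-0.1,0,0],0],[-1,[-0.2,0,0],0],[-1,[-0.4,0,0],0],[-1,[-1,0,0],0],[-1,[-2.5,0,0],0],[-1,[-5,0,0],0],[-1,[-7,0,-2],0],[-1,[-7,0,-6],0],[-1,[-7,0,-10],0],[-1,[-7,0,-12],0],[-1,[-7,0,-12],0]]'
python3 -m creep '[[-1,[0,0,0],0],[-1,[0,0,0],0]]' >/dev/null
python3 - <<'E'
from h import *
s=manip.read_state();p=P('wrist');im=manip.camera('wrist');np.savez('w6.npz',im=im,**p)
e=s['eef_pos'];M=R.from_euler('xyz',s['eef_rot']).as_matrix()
print(s['clock'],e,s['eef_rot'])
# tip in tool, now vs at w4 (pixel column diff along centre)
for n in ('w3','w4','w6'):
    a=np.load(n+'.npz')['im'].astype(int)
    d=np.abs(np.diff(a[100:160,320],axis=0)).sum(1); 
    d2=[np.where((a[v,285:360].min(1)>150))[0] for v in (135,145)]
    print(n,[(i+100.5,int(x)) for i,x in enumerate(d) if x>50],[(c.min()+285,c.max()+285) for c in d2 if len(c)])
# delta to a pose 70 above the rest pickup pose
tgt=np.array([448.8,234.1,96.4]); print('tool delta',M.T@(tgt-e),'roll units',-(0.373-s['eef_rot'][2])/np.radians(5))
E
```

```text
clock: 15.2
eef_pos: [455.1, -160.1, 146.1]
eef_rot: [3.138, -0.004, 0.257]
wrist_force: [0.8, 0.4, -1.7]
finger_gap: 17.6
finger_force: 55.0
15.4 [ 453.56916265 -159.33757583  141.90849274] [-3.14010702e+00  1.89319255e-03  2.56524664e-01]
w3 [(110.5, 229), (111.5, 214), (119.5, 95), (121.5, 90), (152.5, 118), (153.5, 135), (154.5, 161), (155.5, 97)] [(np.int64(285), np.int64(340)), (np.int64(285), np.int64(339))]
w4 [(119.5, 140), (120.5, 106), (121.5, 91), (152.5, 141), (153.5, 134), (154.5, 187), (155.5, 94)] [(np.int64(300), np.int64(353)), (np.int64(300), np.int64(353))]
w6 [(119.5, 121), (120.5, 89), (121.5, 110), (152.5, 138), (153.5, 127), (154.5, 166), (155.5, 95)] [(np.int64(301), np.int64(339)), (np.int64(301), np.int64(339))]
tool delta [  95.29605077 -381.70561883   45.89528475] roll units -1.3347090310540586
```

The bar hasn't slipped in the grip: its tip edge is at row 119.5–121.5, as before. Returning above the rest.

```bash
python3 -m creep '[[-1,[0.5,-2,0],0],[-1,[1.5,-6,0],-0.3],[-1,[2.5,-10,0],-0.6],[-1,[3.5,-14,0],-0.9],[-1,[4.5,-18,0],-1.2],[-1,[5.5,-22,0],-1.33],[-1,[6.5,-26,0],-1.33],[-1,[7.5,-30,0],-1.33],[-1,[8.5,-34,0],-1.33],[-1,[9.3,-37,0],-1.33],[-1,[9.5,-38.2,0],-1.33],[-1,[9.5,-38.2,0],-1.33]]' >/dev/null
python3 -m creep '[[-1,[0,0,1.5],0],[-1,[0,0,3],0],[-1,[0,0,4.5],0],[-1,[0,0,4.5],0],[-1,[0,0,4.5],0],[-1,[0,0,4.5],0]]'
python3 - <<'E'
from h import *
s=manip.read_state();p=P('wrist')
e=s['eef_pos'];M=R.from_euler('xyz',s['eef_rot']).as_matrix()
tgt=np.array([448.8,234.1,26.4]); print('tool delta',M.T@(tgt-e),'roll units',-(0.373-s['eef_rot'][2])/np.radians(5),s['eef_rot'])
E
```

```text
clock: 17.25
eef_pos: [449.7, 233.6, 99.2]
eef_rot: [3.142, -0.001, 0.372]
wrist_force: [-0.4, -0.5, -1.8]
finger_gap: 17.4
finger_force: 55.0
tool delta [-0.70669003 -0.81384635 72.8107365 ] roll units -0.012100139253406573 [ 3.14158361e+00 -9.78550770e-04  3.71944064e-01]
```

```bash
python3 -m creep '[[-1,[-0.05,-0.08,2],0],[-1,[-0.05,-0.08,4],0],[-1,[-0.05,-0.08,5.5],0],[-1,[-0.05,-0.08,6.3],0],[-1,[-0.05,-0.08,6.8],0],[-1,[-0.05,-0.08,7.1],0],[-1,[-0.05,-0.08,7.25],0],[-1,[-0.05,-0.08,7.25],0],[-1,[-0.05,-0.08,7.25],0],[-1,[-0.05,-0.08,7.25],0]]'
```

```text
clock: 18.25
eef_pos: [448.8, 234.7, 26.4]
eef_rot: [3.142, -0.001, 0.373]
wrist_force: [-0.5, -0.9, 2.3]
finger_gap: 17.7
finger_force: 55.0
```

Same pose as at the pick-up, with light contact. Releasing slowly and rising.

```bash
python3 -m creep '[[-0.55,[0,0,0],0],[-0.5,[0,0,0],0],[-0.3,[0,0,0],0],[0,[0,0,0],0],[0.3,[0,0,0],0],[0.6,[0,0,0],0],[1,[0,0,0],0],[1,[0,0,0],0],[1,[0,0,0],0],[1,[0,0,0],0]]' 10
python3 -m creep '[[1,[0,0,-2],0],[1,[0,0,-5],0],[1,[0,0,-9],0],[1,[0,0,-13],0],[1,[0,0,-15],0],[1,[0,0,-15],0],[1,[0,0,-15],0],[1,[0,0,-15],0]]'
python3 - <<'E'
from h import *
p=P('wrist');im=manip.camera('wrist');np.savez('w7.npz',im=im,**p)
sd=manip.camera('side')[:,:,::-1]
b=np.zeros((400,800,3),np.uint8);b[:320,:400]=cv2.resize(im[80:340,160:480,::-1],(400,320)); c=cv2.resize(sd[230:350,230:430],(400,240),interpolation=cv2.INTER_CUBIC);b[:240,400:]=c
cv2.imwrite('pics/end.png',b)
a0=np.load('w1.npz')['im']
t=onz(p,316.5,141,37); print(t)
E
```

```text
clock: 19.25
eef_pos: [448.5, 234.6, 25.9]
eef_rot: [3.142, 0.0, 0.373]
wrist_force: [-0.1, 0.5, -0.0]
finger_gap: 84.0
finger_force: 0.0
clock: 20.05
eef_pos: [447.9, 234.3, 174.4]
eef_rot: [3.142, 0.002, 0.373]
wrist_force: [0.4, 0.2, -0.4]
finger_gap: 93.7
finger_force: 0.0
[522.69784947 266.94342112  37.        ]
```

View pics/end.png

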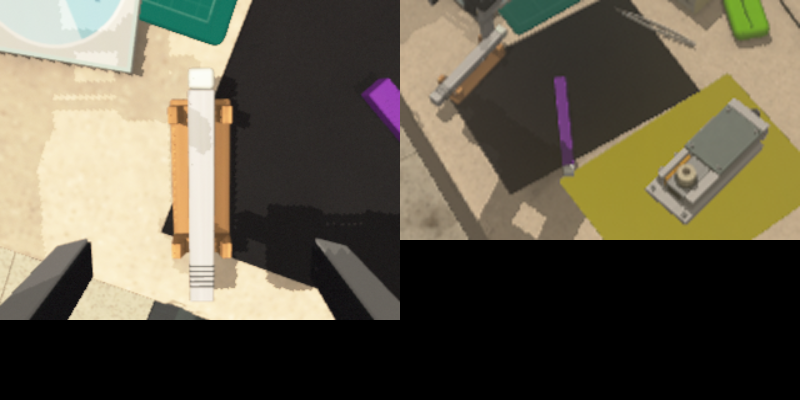

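The bar lies in both notches, in the left panel from (201,70) to (201,300), parallel to the rest. The carrier sits deep in the slot, with its cylinder at (686,176) in the right panel. The tweezers have not visibly moved. Handing in.

```bash
python3 -c "
from cell import manip
print(manip.sign_off())"
```

```text
the job is handed in; nothing more can be done
None
```

The job is handed in at about 20 s on the clock: the carrier was pushed onto the depth stop with about 5 N on it, and the bar was back in both notches of its rest in the last picture; sign-off returned no verdict, and I did not re-measure the dish and vial.

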